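# Check the dosing syringes and set aside the blocked one

## Robot

A 6-joint arm with a two-finger parallel gripper is mounted at the origin on the work surface. World frame = base frame: x ahead of the robot, y to its left, z up, the work surface at z = 0. Lengths are in mm, angles in degrees, forces in N, time in s.
With the tool pointing down it reaches from about 300 to 850 mm from the base axis. Payload 4.2 kg.
Tool frame: the origin (TCP) lies on the centre line of the jaws, within the pads' length; the fingertips stand env.nose_length ahead of it and the grasp point (between the pads) lies 2 mm behind it (env.nose_length is the distance from the TCP to the fingertips, in mm); z points along the fingers, y is the direction in which the jaws open and shut (so a half turn about z gives the same grasp; the last joint's range is limited). The gripper opens to 91 mm and grips with 3 to 60 N. Pads are 32 mm wide; open, the fingers measure 118 mm over their backs; the gripper's body (76 mm by 178 mm) begins 60 mm behind the grasp point.
Start: joints at [67.895, 18.312, 89.639, -0, 72.044, -1.146], TCP at [205.678, 536.971, 230.976] pointing down, gripper open.
Joint ranges: [-177.97, 177.97], [-48.28, 115.42], [12.27, 149.76], [-77.06, 257.06], [2.81, 150.46], [-146.56, 146.56]. Speed limits (degrees/s): [147.25, 147.25, 180, 180, 180, 180].

## Interface

Orientations are given as [roll, pitch, yaw] about the fixed x, y, z axes, in that order (R = Rz(yaw) Ry(pitch) Rx(roll)).
In Python, from workcell import env gives the robot as it stands. The module is installed in compiled form; this text tells all that it offers.
- The arm moves only by the tool jog_arm, never from a script. Its argument "deltas" is a list that holds one entry, the list of rows, each a list of 5 numbers: the shift along the tool's x, y, z in m, then the turn about the tool's z in degrees, then the finger opening in m, from 0 to 0.0912. A call has 1 to 20 rows; each row is the pose to reach, as a shift and turn from the pose commanded when the call began, along the tool's axes at that moment; what a row does not reach only later rows make up. A row lasts 1/12 s, in which the tool goes at most 41.7 mm and 7.16 degrees, less where a joint would pass 70% of its speed; a pose out of reach is approached as far as the arm can. A call with a gripper value outside its range is refused whole. The fingers move at their own pace and stop on an object; "grip_force" is the grip in N (left out, the last holds). Time passes only in rows, so rows that repeat a pose let the fingers close. It gives the time, the measured TCP pose, the force and the opening at its end, in the units of the state.
- env.state(): the state, without advancing time (a new reading comes with each control period).
- env.grab_frame(name): name is "scene" or "top"; returns the picture (400x640x3 uint8, red, green, blue); there is no depth.
- env.camera_params(name): a dict with "fx", "fy", "cx", "cy" (pixels), "k1" (the pictures are not rectified: a ray, as slopes to the right and down, at radius r is drawn at 1 + k1 r^2 times it, then the intrinsics apply), "xyz" and "orientation" of the camera in the world. Camera axes: x right, y down, z forward; pixel columns grow to the right and rows downward; lengths in mm; the calibration is good to about 2 mm. A picture is of the moment at which its call begins. camera_params takes no time and is no camera call.
- env.job_done(): hands the job in, once; it reports no verdict.
Trained networks look in the newest picture that a camera, given by its name, has taken for a name from the list of things; names that differ only in an ending like _2 or _b are one class to them, and where a whole thing is asked for, a point or a joint stands for the part that bears it (a point fixed in the world has none). Each returns a list of dicts, best first, with "conf" (0 to 1); they miss things now and then, are a little off and sometimes report something else, mostly with a low value. They report only what shows in the picture. A call takes as long as a camera call. They do not tell look-alikes from the thing itself.
- env.look_for(camera, label): "xyz" ([x, y, z] in mm, in world coordinates, good to about 4 mm: the middle of the surface that is visible of it).
The state is a dict: "time_s": time; "qpos": joint angles; "qvel": joint speeds; "effort": joint torques, N m; "ee_pos": TCP position; "ee_rot": TCP orientation; "force": force on the tool from outside, world axes, zero at the start; "torque": the same for the moment, N m; "gripper_width": finger opening in mm.
Only numpy, scipy, OpenCV 4.12 (cv2) and the standard library are available. Lean on these libraries where they do the work, as an engineer would, in place of code of your own. Each camera call takes 0.05 s, during which the arm holds its last target.

## Task

Try the plunger of each of the three empty dosing syringes in the rack by pressing it down: if it runs freely, push it fully home without slamming it and leave that syringe in the rack. If it gets harder and harder to push, stop well before forcing it, lift that syringe out by its sleeve and set it down, nozzle first, in the ceramic cup, without dropping it in or tipping the cup. Leave the duck, the bottle and the monitor alone.

Things in the scene. Friction and masses are not known exactly. Their poses are not given: they have to be found in the camera images.
- rack: plywood rack fixed in a white tray (tray 140 x 260 mm, rim 18 mm high). Origin on the dresser top under the rack's centre; y runs along the row of three holes (65 mm apart, at y = -65, 0, +65 mm), z up. Rack top is 65 mm above the origin, 64 mm wide; holes 24 mm or so. Fixed; differs in place and yaw from start to start
- syringe_a: one of three look-alike empty dosing syringes, 40 g, loose, upright in any of the rack's holes. Origin at the nozzle tip, z up along it. Clear barrel 22 mm diameter from 10 to 55 mm; white ribbed sleeve (grasp here) 26 mm diameter from 55 to 105 mm, its lower shoulder resting on the rack top; plunger above. Lifts straight out
- plunger_a (a joint): how far this plunger is pushed in, m: 0 drawn out (start 0 to 0.0015), 0.022 home, disc flush on the sleeve. Sound: slides at a steady 2 to 5 N to a hard stop; over 30 N breaks it. Blocked nozzle: starts at 3 N, then resists ever more, 0.7 N per mm, over 10 N at half stroke; let go, it springs back to about 0.004. Over 14 N before it is home bursts its seal
- thumb_a (a point): centre of the top of this plunger's round thumb disc (24 mm diameter, 4 mm thick): 131 mm above the nozzle tip when drawn out, 109 mm when home; press here straight down
- syringe_b: one of three look-alike empty dosing syringes, 40 g, loose, upright in any of the rack's holes. Origin at the nozzle tip, z up along it. Clear barrel 22 mm diameter from 10 to 55 mm; white ribbed sleeve (grasp here) 26 mm diameter from 55 to 105 mm, its lower shoulder resting on the rack top; plunger above. Lifts straight out
- plunger_b (a joint): how far this plunger is pushed in, m: 0 drawn out (start 0 to 0.0015), 0.022 home, disc flush on the sleeve. Sound: slides at a steady 2 to 5 N to a hard stop; over 30 N breaks it. Blocked nozzle: starts at 3 N, then resists ever more, 0.7 N per mm, over 10 N at half stroke; let go, it springs back to about 0.004. Over 14 N before it is home bursts its seal
- thumb_b (a point): centre of the top of this plunger's round thumb disc (24 mm diameter, 4 mm thick): 131 mm above the nozzle tip when drawn out, 109 mm when home; press here straight down
- syringe_c: one of three look-alike empty dosing syringes, 40 g, loose, upright in any of the rack's holes. Origin at the nozzle tip, z up along it. Clear barrel 22 mm diameter from 10 to 55 mm; white ribbed sleeve (grasp here) 26 mm diameter from 55 to 105 mm, its lower shoulder resting on the rack top; plunger above. Lifts straight out
- plunger_c (a joint): how far this plunger is pushed in, m: 0 drawn out (start 0 to 0.0015), 0.022 home, disc flush on the sleeve. Sound: slides at a steady 2 to 5 N to a hard stop; over 30 N breaks it. Blocked nozzle: starts at 3 N, then resists ever more, 0.7 N per mm, over 10 N at half stroke; let go, it springs back to about 0.004. Over 14 N before it is home bursts its seal
- thumb_c (a point): centre of the top of this plunger's round thumb disc (24 mm diameter, 4 mm thick): 131 mm above the nozzle tip when drawn out, 109 mm when home; press here straight down
- cup: small white ceramic cup without handle, loose, 0.22 kg, mouth 64 mm across outside, wall 4 mm, 55 mm high, inner floor about 5 mm up. Origin under its centre, z up. Stands in a small square white tray (140 mm, rim 18 mm) beside the rack's tray, on either side
- duck: yellow plastic duck, about 75 mm long and 80 mm tall, in the long tray at the far edge; origin under its centre. Bystander
- monitor: white monitor parent unit, 36 x 70 x 105 mm with a stub aerial to 133 mm, in the far tray; origin under its centre. Bystander
- bottle: steel bottle with grey twist cap, 66 mm diameter, 168 mm tall, in the far tray; origin under its centre. Bystander
Things that resemble listed ones, but are neither listed nor needed, are in the scene too. What is shaped like the syringe_c but turquoise is not meant. What is shaped like the syringe_b but orange is not meant.

How it is judged (in metres and radians):
At the end, for the whole second after the job is handed in: Blocked syringe at rest in the cup, tip within 30 mm of its axis and under 22 mm above its underside, plunger tried (2.5 to 16 mm in); the other two upright in their holes (6 mm, 0.1 rad), plungers home within 2.5 mm; cup upright (0.12 rad), at rest (((horizontal distance between syringe_a and cup below 0.03 m and z of syringe_a in the frame of cup below 0.022 m and value of joint plunger_a between 0.0025 and 0.016 m and linear speed of syringe_a below 0.02 m/s and value of joint each of plunger_b, plunger_c above 0.0195 m and distance of each of syringe_b, syringe_c from where it was at the start of the episode below 0.006 m and angle between each of syringe_b, syringe_c's own z axis and vertical below 0.1 rad) or (horizontal distance between syringe_b and cup below 0.03 m and z of syringe_b in the frame of cup below 0.022 m and value of joint plunger_b between 0.0025 and 0.016 m and linear speed of syringe_b below 0.02 m/s and value of joint each of plunger_a, plunger_c above 0.0195 m and distance of each of syringe_a, syringe_c from where it was at the start of the episode below 0.006 m and angle between each of syringe_a, syringe_c's own z axis and vertical below 0.1 rad) or (horizontal distance between syringe_c and cup below 0.03 m and z of syringe_c in the frame of cup below 0.022 m and value of joint plunger_c between 0.0025 and 0.016 m and linear speed of syringe_c below 0.02 m/s and value of joint each of plunger_a, plunger_b above 0.0195 m and distance of each of syringe_a, syringe_b from where it was at the start of the episode below 0.006 m and angle between each of syringe_a, syringe_b's own z axis and vertical below 0.1 rad)) and angle between cup's own z axis and vertical below 0.12 rad and linear speed of cup below 0.02 m/s); the robot touches nothing.
It fails at once if a plunger is forced: loaded with more than 14 N while it is not yet home ((contact force between plunger_a and anything else above 14 N and value of joint plunger_a below 0.0195 m) or (contact force between plunger_b and anything else above 14 N and value of joint plunger_b below 0.0195 m) or (contact force between plunger_c and anything else above 14 N and value of joint plunger_c below 0.0195 m)).
It fails at once if a plunger is slammed home: loaded with more than 30 N (contact force between any of plunger_a, plunger_b, plunger_c and anything else above 30 N).
It fails at once if a syringe is dropped into the cup: let go with its nozzle tip over 25 mm above the cup's underside ((contact force between syringe_a and anything else below 0.02 N and horizontal distance between syringe_a and cup below 0.04 m and z of syringe_a in the frame of cup above 0.025 m) or (contact force between syringe_b and anything else below 0.02 N and horizontal distance between syringe_b and cup below 0.04 m and z of syringe_b in the frame of cup above 0.025 m) or (contact force between syringe_c and anything else below 0.02 N and horizontal distance between syringe_c and cup below 0.04 m and z of syringe_c in the frame of cup above 0.025 m)).
It fails at once if the duck, the monitor or the bottle is moved by more than 20 mm (distance of any of duck, monitor, bottle from where it was at the start of the episode above 0.02 m).
It also fails if it takes over 64 s, if anything falls off the work surface, if the arm or the gripper's body presses on something with over 40 N, if the wrist force passes 120 N, or if a joint passes its speed limit or range.

## Working session

There is one attempt and no reset: what is moved stays moved. The work goes in short steps, Python scripts to look and compute and a tool call to move; the robot and the scene stay as the last step left them, time stands still between calls to the robot, and variables do not carry over. Pictures are saved under pics/ and viewed, and the job is handed in when it is done.

Besides the shell and the picture viewer there is one more tool, called after ">>>" by a JSON object that holds its "fn" and its "kwargs". jog_arm: Moves the arm, as the interface text tells. Its arguments: {"type":"object","properties":{"deltas":{"type":"array"},"grip_force":{"type":"number"}},"required":["deltas"]}

```bash
mkdir -p pics; python3 - <<'E'
from workcell import env
import cv2
print(env.nose_length, env.state())
for n in("scene","top"):
    cv2.imwrite(f"pics/{n}0.png",env.grab_frame(n)[:,:,::-1]); print(n,env.camera_params(n))
    for l in("rack","syringe_a","thumb_a","cup","duck","bottle","monitor"):
        for d in env.look_for(n,l): print(l,[round(v) for v in d["xyz"]],round(d["conf"],2))
E
```

```text
17.0 {'time_s': 0.0, 'qpos': array([ 6.78961151e+01,  1.83495823e+01,  8.97072888e+01, -1.66802344e-03,
        7.20451931e+01, -1.14657716e+00]), 'qvel': array([ 0.02975636, -0.07778383,  0.07287529, -0.02113662, -0.05675801,
        0.00018085]), 'effort': array([ 1.75424437e-03, -4.12467098e+01, -2.31976998e+01,  7.28501240e-02,
        4.57580318e-02, -1.70894086e-04]), 'ee_pos': array([205.48919168, 536.49875311, 230.13493113]), 'ee_rot': array([-1.79897924e+02, -4.56771703e-04,  1.59043207e+02]), 'force': array([ 1.06279611, -0.46534719,  0.08842899]), 'torque': array([-0.0414978 ,  0.01860733,  0.00317608]), 'gripper_width': 91.31236911986481}
scene {'fx': 421.88535402366637, 'fy': 421.88535402366637, 'cx': 315.20142910797176, 'cy': 202.85937574362538, 'k1': -0.06874182619377862, 'xyz': array([1027.75598982, -533.55367087,  564.1038796 ]), 'orientation': array([-123.36749317,    0.29073926,   39.26494541])}
rack [551, -187, 12] 0.78
syringe_a [399, -63, 90] 0.91
syringe_a [388, -213, 79] 0.82
syringe_a [539, -163, 102] 0.67
syringe_a [571, 21, 82] 0.6
syringe_a [524, -224, 109
[... 357 characters left out ...]
79] 0.92
top {'fx': 504.07086055452316, 'fy': 504.07086055452316, 'cx': 319.6619343964914, 'cy': 201.44691095072136, 'k1': 0.014608042979050153, 'xyz': array([ 491.4465169 ,  -14.56868659, 1228.3056174 ]), 'orientation': array([-174.60532644,   -0.27772524,  -89.60226926])}
rack [529, -153, 0] 0.89
syringe_a [384, -205, 101] 0.74
syringe_a [543, -93, 143] 0.57
syringe_a [394, -58, 131] 0.51
syringe_a [519, -214, 141] 0.47
thumb_a [532, -157, 140] 0.55
thumb_a [382, -207, 128] 0.54
thumb_a [391, -56, 134] 0.38
cup [551, 132, 16] 0.89
cup [520, -220, 141] 0.6
duck [776, -173, 49] 0.92
bottle [768, 25, 130] 0.7
bottle [771, 189, 108] 0.66
bottle [772, -173, 46] 0.48
monitor [772, 190, 108] 0.78
```

View pics/scene0.png

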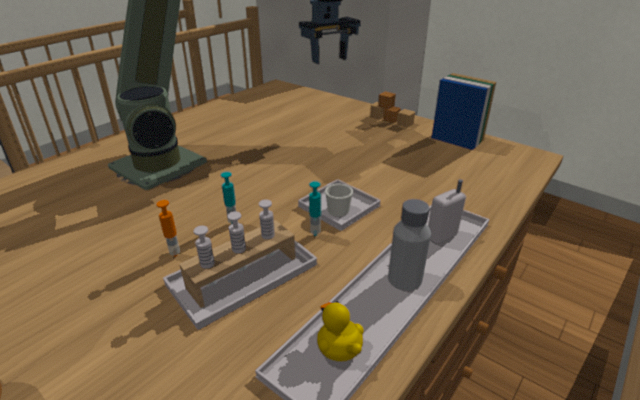

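View pics/top0.png

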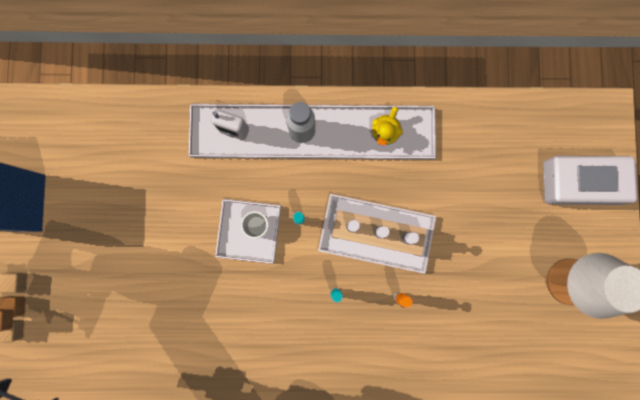

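The top picture shows the three white discs in the rack at about (353,226), (383,232) and (411,238), and the cup at (255,224). Look-alikes are the turquoise syringes at (298,218) and (337,295) and the orange one at (404,300), none of them in the rack. I choose the three white ones and check them in a close crop.

```bash
cat > h.py <<'E'
import numpy as np,cv2
from scipy.spatial.transform import Rotation as R
from scipy.optimize import least_squares
def P(env,n):
    c=env.camera_params(n); return c,R.from_euler('xyz',c['orientation'],degrees=True).as_matrix()
def proj(env,n,X):
    c,M=P(env,n); p=(np.atleast_2d(X)-c['xyz'])@M; s=p[:,:2]/p[:,2:]; s=s*(1+c['k1']*(s**2).sum(1,keepdims=True))
    return s*[c['fx'],c['fy']]+[c['cx'],c['cy']]
def unproj(env,n,uv,z):
    return least_squares(lambda q:(proj(env,n,[q[0],q[1],z])-uv).ravel(),[500,0]).x
E
python3 - <<'E'
from workcell import env
from h import *
im=cv2.imread("pics/top0.png")
a=cv2.resize(im[185:280,205:445],None,fx=3.3,fy=3.3,interpolation=cv2.INTER_CUBIC)
cv2.imwrite("pics/c0.png",a)
im2=cv2.imread("pics/scene0.png")
cv2.imwrite("pics/c1.png",cv2.resize(im2[170:330,150:390],None,fx=3.3,fy=3.3,interpolation=cv2.INTER_CUBIC))
for uv in [(353,226),(383,232),(411,238)]: print(unproj(env,"top",uv,140))
print(unproj(env,"top",(255,224),55))
E
```

```text
[541.53763694 -91.4830019 ]
[ 529.07052872 -156.20956447]
[ 516.60493105 -216.47466407]
[548.4779739  130.55756432]
```

View pics/c0.png

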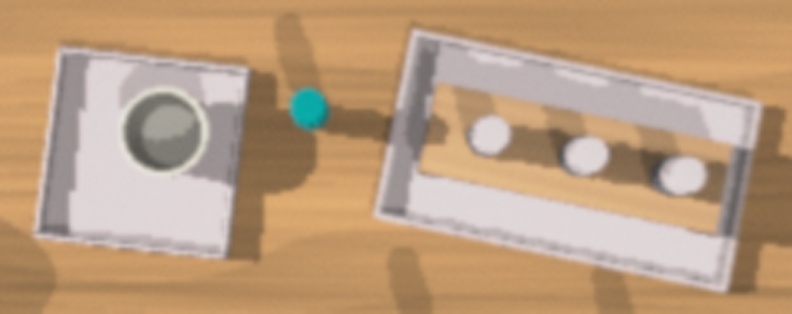

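View pics/c1.png

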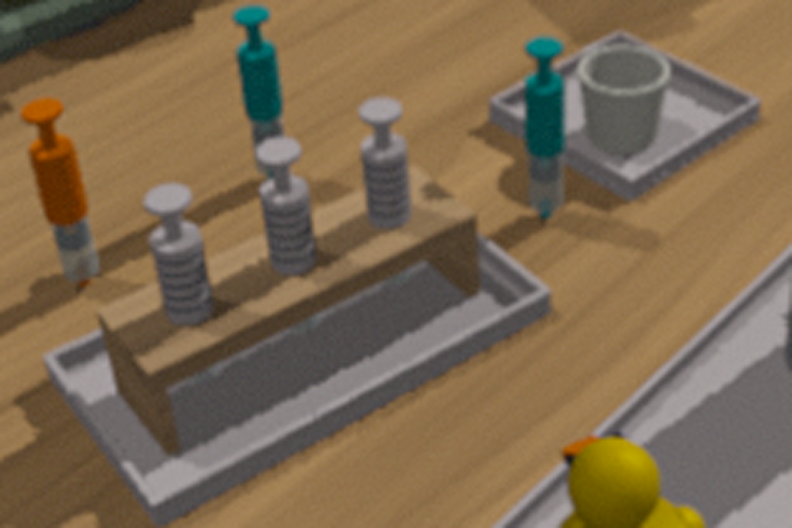

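The crops show three white ribbed syringes with white discs in the rack. The orange and turquoise ones stand loose outside it. The turquoise one near (298,218) is between the rack and the cup.

```bash
python3 - <<'E'
from workcell import env
from h import *
T=np.array([(353.5,225.9),(382.6,232.0),(411.7,238.0)]);S=np.array([(265.2,202.7),(234.5,215.8),(200.9,229.4)])
off=np.array([65,0,-65])
def pts(p): return np.c_[p[0]-off*np.sin(p[2]),p[1]+off*np.cos(p[2]),np.full(3,140.3)]
def r(p,w=(1,1)): return np.r_[w[0]*(proj(env,"top",pts(p))-T).ravel(),w[1]*(proj(env,"scene",pts(p))-S).ravel()]
for w in((1,0),(0,1),(1,1)):
    q=least_squares(lambda p:r(p,w),[530,-155,-.2],x_scale=[1,1,.01]).x
    print(w,q[:2].round(1),np.degrees(q[2]).round(1)); 
print(pts(q).round(1)); print(r(q).round(1))
print("cup",unproj(env,"top",(254.9,224.5),55),unproj(env,"scene",(624/3.3+150,68/3.3+170),55))
print("turq",unproj(env,"top",(309/3.3+205,108/3.3+185),131),unproj(env,"scene",(544/3.3+150,47/3.3+170),131))
E
```

```text
(1, 0) [ 529.1 -155.3] -11.3
(0, 1) [ 534.1 -156.8] -11.6
(1, 1) [ 531.  -155.4] -11.4
[[ 543.9  -91.7  140.3]
 [ 531.  -155.4  140.3]
 [ 518.2 -219.1  140.3]]
[-0.4 -1.   0.  -0.9  0.5 -0.7 -0.5 -1.1 -0.6 -1.2 -0.6 -0.7]
cup [547.31332679 130.76761058] [546.83490172 137.2855101 ]
turq [559.12734669  26.40727847] [566.40359667  26.22465798]
```

```bash
cat >> h.py <<'E'
def delta(cur,yaw,tgt,tyaw):
    w=np.radians(yaw); x=np.array([np.cos(w),np.sin(w),0]);y=np.array([np.sin(w),-np.cos(w),0])
    d=np.array(tgt,float)-cur
    return np.r_[d@x,d@y,-d[2]].round(1),-(tyaw-yaw)
E
python3 -c "
from h import *
print(delta([205.7,537,231],159.04,[543.4,-91.8,200],78.6))"
```

```text
(array([-540.3, -466.4,   31. ]), 80.44)
```

>>> {"fn": "jog_arm", "kwargs": {"deltas": [[[-0.54,-0.466,0,80.4,0],[-0.54,-0.466,0,80.4,0],[-0.54,-0.466,0,80.4,0],[-0.54,-0.466,0,80.4,0],[-0.54,-0.466,0,80.4,0],[-0.54,-0.466,0,80.4,0],[-0.54,-0.466,0,80.4,0],[-0.54,-0.466,0,80.4,0],[-0.54,-0.466,0,80.4,0],[-0.54,-0.466,0,80.4,0],[-0.54,-0.466,0,80.4,0],[-0.54,-0.466,0,80.4,0],[-0.54,-0.466,0,80.4,0],[-0.54,-0.466,0,80.4,0],[-0.54,-0.466,0,80.4,0],[-0.54,-0.466,0,80.4,0],[-0.54,-0.466,0,80.4,0],[-0.54,-0.466,0.031,80.4,0],[-0.54,-0.466,0.031,80.4,0],[-0.54,-0.466,0.031,80.4,0]]], "grip_force": 20}}

```text
time_s: 2.47
ee_pos: [542.1, -91.5, 198.5]
ee_rot: [-179.7, -0.0, 78.6]
force: [0.2, 0.5, -0.0]
gripper_width: 0.5
```

>>> {"fn": "jog_arm", "kwargs": {"deltas": [[[0,0,0.015,0,0],[0,0,0.03,0,0],[0,0,0.033,0,0],[0,0,0.033,0,0],[0,0,0.033,0,0],[0,0,0.033,0,0]]]}}

```text
time_s: 2.97
ee_pos: [544.0, -90.9, 168.4]
ee_rot: [179.9, -0.0, 78.7]
force: [-0.4, 0.0, 0.6]
gripper_width: 0.6
```

```bash
python3 - <<'E'
from workcell import env
from h import *
a=env.grab_frame("scene")[:,:,::-1]; b=env.grab_frame("top")[:,:,::-1]
A=cv2.resize(a[130:270,150:350],None,fx=3,fy=3,interpolation=cv2.INTER_CUBIC);cv2.imwrite("pics/p1.png",A)
print(env.state()['ee_pos'],env.state()['force'])
s=env.state()['ee_pos'];print(proj(env,"scene",[s-[0,0,17],[543.4,-91.8,140.3]]))
E
```

```text
[543.80953332 -91.17016978 168.11424224] [-0.6330112  -0.36252944 -0.12076842]
[[264.46808638 196.53988121]
 [264.48493897 201.56816918]]
```

View pics/p1.png

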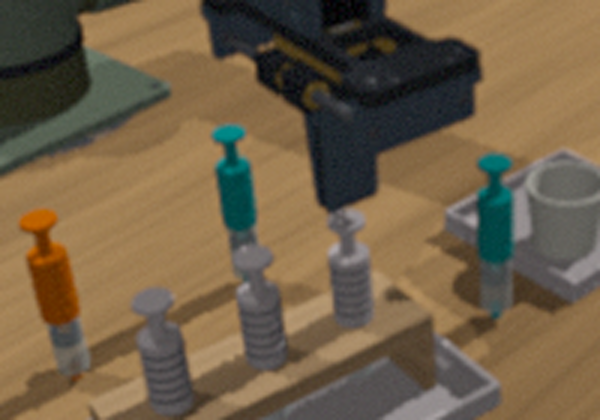

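The fingertips, lower edge at about crop (343,205), stand just over the first disc at (347,220). Now I probe slowly.

>>> {"fn": "jog_arm", "kwargs": {"deltas": [[[0,0,0.004,0,0],[0,0,0.008,0,0],[0,0,0.009,0,0],[0,0,0.01,0,0],[0,0,0.011,0,0],[0,0,0.012,0,0],[0,0,0.012,0,0]]]}}

```text
time_s: 3.65
ee_pos: [543.3, -91.4, 155.2]
ee_rot: [180.0, -0.0, 78.6]
force: [-0.5, 0.1, 2.4]
gripper_width: 0.4
```

>>> {"fn": "jog_arm", "kwargs": {"deltas": [[[0,0,0.0005,0,0],[0,0,0.001,0,0],[0,0,0.0015,0,0],[0,0,0.002,0,0],[0,0,0.002,0,0]]]}}

```text
time_s: 4.07
ee_pos: [543.2, -91.3, 152.9]
ee_rot: [-180.0, -0.0, 78.6]
force: [-1.0, 0.7, 3.5]
gripper_width: 0.5
```

>>> {"fn": "jog_arm", "kwargs": {"deltas": [[[0,0,0.0005,0,0],[0,0,0.001,0,0],[0,0,0.0015,0,0],[0,0,0.002,0,0],[0,0,0.002,0,0]]]}}

```text
time_s: 4.48
ee_pos: [543.2, -91.3, 150.8]
ee_rot: [-180.0, -0.0, 78.6]
force: [-0.4, 0.2, 2.4]
gripper_width: 0.8
```

>>> {"fn": "jog_arm", "kwargs": {"deltas": [[[0,0,0.0007,0,0],[0,0,0.0014,0,0],[0,0,0.0021,0,0],[0,0,0.0028,0,0],[0,0,0.003,0,0]]]}}

```text
time_s: 4.9
ee_pos: [543.2, -91.3, 147.8]
ee_rot: [-180.0, -0.0, 78.6]
force: [-1.0, -0.9, 4.2]
gripper_width: 0.3
```

>>> {"fn": "jog_arm", "kwargs": {"deltas": [[[0,0,0.0007,0,0],[0,0,0.0014,0,0],[0,0,0.0021,0,0],[0,0,0.0028,0,0],[0,0,0.003,0,0]]]}}

```text
time_s: 5.32
ee_pos: [543.2, -91.3, 144.8]
ee_rot: [-180.0, -0.0, 78.6]
force: [-0.8, -0.0, 3.8]
gripper_width: 0.3
```

>>> {"fn": "jog_arm", "kwargs": {"deltas": [[[0,0,0.0007,0,0],[0,0,0.0014,0,0],[0,0,0.0021,0,0],[0,0,0.0028,0,0],[0,0,0.003,0,0]]]}}

```text
time_s: 5.73
ee_pos: [543.2, -91.4, 141.8]
ee_rot: [-180.0, -0.0, 78.6]
force: [-0.5, -0.5, 4.4]
gripper_width: 0.2
```

>>> {"fn": "jog_arm", "kwargs": {"deltas": [[[0,0,0.0007,0,0],[0,0,0.0014,0,0],[0,0,0.0021,0,0],[0,0,0.0028,0,0],[0,0,0.003,0,0]]]}}

```text
time_s: 6.15
ee_pos: [543.2, -91.3, 138.8]
ee_rot: [-180.0, -0.0, 78.6]
force: [-0.7, -0.3, 3.1]
gripper_width: 0.4
```

>>> {"fn": "jog_arm", "kwargs": {"deltas": [[[0,0,0.0004,0,0],[0,0,0.0008,0,0],[0,0,0.0012,0,0],[0,0,0.0015,0,0],[0,0,0.0015,0,0]]]}}

```text
time_s: 6.57
ee_pos: [543.2, -91.3, 137.3]
ee_rot: [-180.0, -0.0, 78.6]
force: [-1.7, 0.1, 3.8]
gripper_width: 0.5
```

>>> {"fn": "jog_arm", "kwargs": {"deltas": [[[0,0,0.0003,0,0],[0,0,0.0006,0,0],[0,0,0.0006,0,0]]]}}

```text
time_s: 6.82
ee_pos: [543.2, -91.3, 136.8]
ee_rot: [-180.0, -0.0, 78.6]
force: [-1.5, 0.2, 3.7]
gripper_width: 0.3
```

>>> {"fn": "jog_arm", "kwargs": {"deltas": [[[0,0,0.0003,0,0],[0,0,0.0005,0,0],[0,0,0.0005,0,0]]]}}

```text
time_s: 7.07
ee_pos: [543.3, -91.3, 136.3]
ee_rot: [-180.0, -0.0, 78.6]
force: [-0.5, 0.3, 4.2]
gripper_width: 0.5
```

>>> {"fn": "jog_arm", "kwargs": {"deltas": [[[0,0,0.0002,0,0],[0,0,0.0003,0,0],[0,0,0.0003,0,0]]]}}

```text
time_s: 7.32
ee_pos: [543.3, -91.3, 136.3]
ee_rot: [180.0, -0.0, 78.6]
force: [-0.7, -0.0, 4.6]
gripper_width: 0.6
```

>>> {"fn": "jog_arm", "kwargs": {"deltas": [[[0,0,0.0002,0,0],[0,0,0.0003,0,0],[0,0,0.0003,0,0]]]}}

```text
time_s: 7.57
ee_pos: [543.4, -91.4, 136.2]
ee_rot: [180.0, -0.0, 78.6]
force: [-0.9, -0.4, 6.4]
gripper_width: 0.4
```

>>> {"fn": "jog_arm", "kwargs": {"deltas": [[[0,0,0.0003,0,0],[0,0,0.0005,0,0],[0,0,0.0005,0,0]]]}}

```text
time_s: 7.82
ee_pos: [543.6, -91.4, 136.2]
ee_rot: [179.9, -0.0, 78.6]
force: [-2.3, 0.7, 9.2]
gripper_width: 0.9
```

```bash
python3 -c "
from h import *
print(delta([543.4,-91.8,0],78.6,[530.5,-155.5,0],78.6))"
```

```text
(array([-65. ,  -0.1,  -0. ]), -0.0)
```

>>> {"fn": "jog_arm", "kwargs": {"deltas": [[[0,0,-0.005,0,0],[0,0,-0.02,0,0],[0,0,-0.032,0,0],[0,0,-0.032,0,0],[-0.03,0,-0.032,0,0],[-0.055,0,-0.032,0,0],[-0.065,0,-0.032,0,0],[-0.065,0,-0.032,0,0],[-0.065,0,-0.032,0,0],[-0.065,0,-0.028,0,0],[-0.065,0,-0.025,0,0],[-0.065,0,-0.025,0,0]]]}}

```text
time_s: 8.82
ee_pos: [530.1, -154.0, 159.2]
ee_rot: [-179.9, -0.0, 78.7]
force: [0.1, -0.2, -0.3]
gripper_width: 0.8
```

>>> {"fn": "jog_arm", "kwargs": {"deltas": [[[0,0,0.001,0,0],[0,0,0.002,0,0],[0,0,0.003,0,0],[0,0,0.004,0,0],[0,0,0.004,0,0]]]}}

```text
time_s: 9.23
ee_pos: [530.7, -154.9, 156.6]
ee_rot: [180.0, -0.0, 78.6]
force: [-0.4, -0.1, 2.5]
gripper_width: 0.5
```

>>> {"fn": "jog_arm", "kwargs": {"deltas": [[[0,0,0.0005,0,0],[0,0,0.001,0,0],[0,0,0.0015,0,0],[0,0,0.002,0,0],[0,0,0.002,0,0]]]}}

```text
time_s: 9.65
ee_pos: [530.7, -155.1, 154.4]
ee_rot: [180.0, -0.0, 78.6]
force: [-0.0, 1.3, 4.6]
gripper_width: 0.1
```

>>> {"fn": "jog_arm", "kwargs": {"deltas": [[[0,0,0.0005,0,0],[0,0,0.001,0,0],[0,0,0.0015,0,0],[0,0,0.002,0,0],[0,0,0.002,0,0]]]}}

```text
time_s: 10.07
ee_pos: [530.8, -155.0, 152.7]
ee_rot: [179.9, -0.0, 78.6]
force: [-0.1, 1.5, 5.5]
gripper_width: 0.5
```

>>> {"fn": "jog_arm", "kwargs": {"deltas": [[[0,0,0.0005,0,0],[0,0,0.001,0,0],[0,0,0.0015,0,0],[0,0,0.0015,0,0]]]}}

```text
time_s: 10.4
ee_pos: [530.8, -155.1, 151.4]
ee_rot: [179.9, -0.0, 78.6]
force: [-0.4, 1.0, 6.4]
gripper_width: 0.5
```

>>> {"fn": "jog_arm", "kwargs": {"deltas": [[[0,0,0.0005,0,0],[0,0,0.001,0,0],[0,0,0.0015,0,0],[0,0,0.0015,0,0]]]}}

```text
time_s: 10.73
ee_pos: [530.9, -155.1, 150.0]
ee_rot: [179.9, -0.0, 78.6]
force: [-0.8, 0.8, 8.2]
gripper_width: 0.4
```

The second plunger's force rose 2.5, 4.6, 5.5, 6.4, 8.2 N by about 7.5 mm in, so this one is blocked. I stop there and go on to the third.

>>> {"fn": "jog_arm", "kwargs": {"deltas": [[[0,0,-0.002,0,0],[0,0,-0.005,0,0],[0,0,-0.012,0,0],[0,0,-0.021,0,0],[0,0,-0.021,0,0],[-0.03,0,-0.021,0,0],[-0.055,0,-0.021,0,0],[-0.065,0,-0.021,0,0],[-0.065,0,-0.021,0,0],[-0.065,0,-0.021,0,0],[-0.065,0,-0.016,0,0],[-0.065,0,-0.0115,0,0],[-0.065,0,-0.0115,0,0]]]}}

```text
time_s: 11.82
ee_pos: [517.1, -217.5, 159.4]
ee_rot: [-179.9, -0.1, 78.7]
force: [-0.4, 0.2, -0.2]
gripper_width: 0.4
```

>>> {"fn": "jog_arm", "kwargs": {"deltas": [[[0,0,0.001,0,0],[0,0,0.002,0,0],[0,0,0.003,0,0],[0,0,0.004,0,0],[0,0,0.004,0,0]]]}}

```text
time_s: 12.23
ee_pos: [517.8, -218.7, 156.8]
ee_rot: [180.0, -0.0, 78.6]
force: [0.8, -0.5, 0.7]
gripper_width: 0.3
```

>>> {"fn": "jog_arm", "kwargs": {"deltas": [[[0,0,0.0005,0,0],[0,0,0.001,0,0],[0,0,0.0015,0,0],[0,0,0.002,0,0],[0,0,0.002,0,0]]]}}

```text
time_s: 12.65
ee_pos: [517.7, -218.8, 154.7]
ee_rot: [180.0, -0.0, 78.6]
force: [-0.1, 1.5, 1.8]
gripper_width: 0.5
```

>>> {"fn": "jog_arm", "kwargs": {"deltas": [[[0,0,0.0005,0,0],[0,0,0.001,0,0],[0,0,0.0015,0,0],[0,0,0.002,0,0],[0,0,0.002,0,0]]]}}

```text
time_s: 13.07
ee_pos: [517.7, -218.8, 152.6]
ee_rot: [-180.0, -0.0, 78.6]
force: [0.2, 0.3, 1.5]
gripper_width: 0.5
```

>>> {"fn": "jog_arm", "kwargs": {"deltas": [[[0,0,0.0007,0,0],[0,0,0.0014,0,0],[0,0,0.0021,0,0],[0,0,0.0028,0,0],[0,0,0.003,0,0]]]}}

```text
time_s: 13.48
ee_pos: [517.6, -218.8, 149.6]
ee_rot: [-180.0, -0.0, 78.6]
force: [0.7, 0.4, 1.9]
gripper_width: 0.1
```

>>> {"fn": "jog_arm", "kwargs": {"deltas": [[[0,0,0.0007,0,0],[0,0,0.0014,0,0],[0,0,0.0021,0,0],[0,0,0.0028,0,0],[0,0,0.003,0,0]]]}}

```text
time_s: 13.9
ee_pos: [517.6, -218.8, 146.6]
ee_rot: [-180.0, -0.0, 78.6]
force: [0.4, 1.1, 2.5]
gripper_width: 0.4
```

>>> {"fn": "jog_arm", "kwargs": {"deltas": [[[0,0,0.0007,0,0],[0,0,0.0014,0,0],[0,0,0.0021,0,0],[0,0,0.0028,0,0],[0,0,0.003,0,0]]]}}

```text
time_s: 14.32
ee_pos: [517.6, -218.8, 143.6]
ee_rot: [-180.0, -0.0, 78.6]
force: [0.1, 0.9, 1.9]
gripper_width: 0.7
```

>>> {"fn": "jog_arm", "kwargs": {"deltas": [[[0,0,0.0007,0,0],[0,0,0.0014,0,0],[0,0,0.0021,0,0],[0,0,0.0028,0,0],[0,0,0.003,0,0]]]}}

```text
time_s: 14.73
ee_pos: [517.6, -218.8, 140.6]
ee_rot: [-180.0, -0.0, 78.6]
force: [-0.4, -0.4, 1.8]
gripper_width: 0.3
```

>>> {"fn": "jog_arm", "kwargs": {"deltas": [[[0,0,0.0005,0,0],[0,0,0.001,0,0],[0,0,0.0015,0,0],[0,0,0.002,0,0],[0,0,0.0025,0,0],[0,0,0.0025,0,0]]]}}

```text
time_s: 15.23
ee_pos: [517.6, -218.8, 138.1]
ee_rot: [-180.0, -0.0, 78.6]
force: [0.2, 0.6, 1.8]
gripper_width: 0.7
```

>>> {"fn": "jog_arm", "kwargs": {"deltas": [[[0,0,0.0004,0,0],[0,0,0.0008,0,0],[0,0,0.0012,0,0],[0,0,0.0012,0,0]]]}}

```text
time_s: 15.57
ee_pos: [517.6, -218.8, 136.9]
ee_rot: [-180.0, -0.0, 78.6]
force: [-0.4, 1.3, 1.5]
gripper_width: 0.6
```

>>> {"fn": "jog_arm", "kwargs": {"deltas": [[[0,0,0.0003,0,0],[0,0,0.0006,0,0],[0,0,0.0006,0,0]]]}}

```text
time_s: 15.82
ee_pos: [517.6, -218.8, 136.4]
ee_rot: [-180.0, -0.0, 78.6]
force: [0.1, 0.3, 1.7]
gripper_width: 0.6
```

>>> {"fn": "jog_arm", "kwargs": {"deltas": [[[0,0,0.0003,0,0],[0,0,0.0006,0,0],[0,0,0.0006,0,0]]]}}

```text
time_s: 16.07
ee_pos: [517.8, -218.8, 136.2]
ee_rot: [180.0, -0.0, 78.6]
force: [0.1, 0.3, 4.7]
gripper_width: 0.8
```

>>> {"fn": "jog_arm", "kwargs": {"deltas": [[[0,0,0.0003,0,0],[0,0,0.0005,0,0],[0,0,0.0005,0,0]]]}}

```text
time_s: 16.32
ee_pos: [518.0, -218.8, 136.2]
ee_rot: [179.9, 0.0, 78.6]
force: [-1.5, 1.3, 6.5]
gripper_width: 0.1
```

>>> {"fn": "jog_arm", "kwargs": {"deltas": [[[0,0,-0.005,0,0],[0,0,-0.03,0,0],[0,0,-0.07,0,0],[0.01,0,-0.09,0,0],[0.04,0,-0.09,0,0],[0.065,0,-0.09,0,0],[0.065,0,-0.09,0,0.06],[0.065,0,-0.09,0,0.06],[0.065,0,-0.09,0,0.06],[0.065,0,-0.09,0,0.06],[0.065,0,-0.09,0,0.06],[0.065,0,-0.09,0,0.06]]]}}

```text
time_s: 17.32
ee_pos: [530.3, -155.8, 225.1]
ee_rot: [-180.0, 0.0, 78.6]
force: [0.8, 0.5, 0.3]
gripper_width: 37.4
```

```bash
python3 - <<'E'
from workcell import env
from h import *
a=env.grab_frame("scene")[:,:,::-1]
A=cv2.resize(a[100:270,150:370],None,fx=3.4,fy=3.4,interpolation=cv2.INTER_CUBIC);cv2.imwrite("pics/p2.png",A)
s=env.state();print(s['ee_pos'],s['force'],s['gripper_width'])
for p in [(543.4,-91.8,119),(530.5,-155.5,137),(517.7,-219.2,119)]: print((proj(env,"scene",p)-[150,100])*3.4)
E
```

```text
[ 530.29823535 -155.71689987  225.13256977] [ 0.78428235 -0.62950237  0.29768489] 41.391352867369925
[[392.01234479 377.79818571]]
[[285.14053136 394.47397273]]
[[176.9961305  471.16741368]]
```

View pics/p2.png

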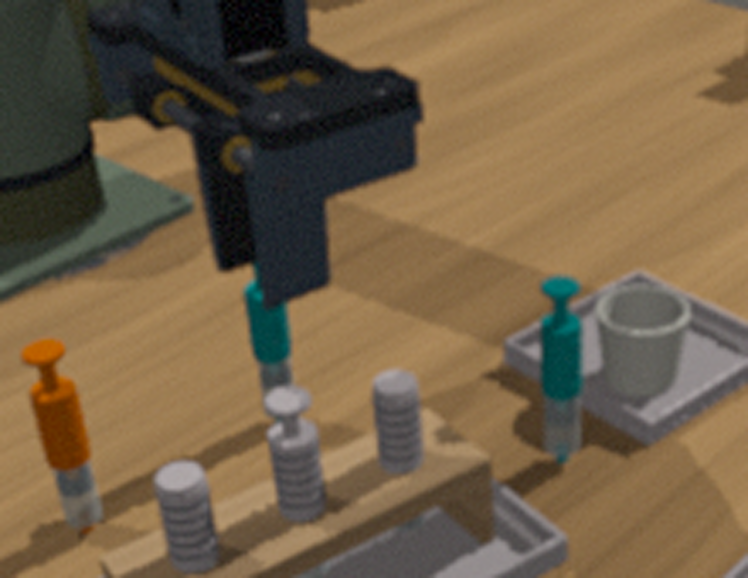

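Picture: the left and right discs are flush on their sleeves at crop (183,474) and (397,380). The middle one has sprung back to (288,400), and the open jaws are above it. I descend to grip the middle sleeve.

>>> {"fn": "jog_arm", "kwargs": {"deltas": [[[0,0,0.03,0,0.06],[0,0,0.06,0,0.06],[0,0,0.08,0,0.06],[0,0,0.1,0,0.06],[0,0,0.115,0,0.06],[0,0,0.128,0,0.06],[0,0,0.135,0,0.06],[0,0,0.135,0,0.06],[0,0,0.135,0,0.06]]]}}

```text
time_s: 18.12
ee_pos: [530.6, -155.3, 90.5]
ee_rot: [180.0, -0.0, 78.6]
force: [-0.6, -0.1, -0.5]
gripper_width: 60.0
```

>>> {"fn": "jog_arm", "kwargs": {"deltas": [[[0,0,0,0,0.04],[0,0,0,0,0.032],[0,0,0,0,0.028],[0,0,0,0,0.026],[0,0,0,0,0.024],[0,0,0,0,0.018],[0,0,0,0,0.018],[0,0,0,0,0.018],[0,0,0,0,0.018],[0,0,0,0,0.018],[0,0,0,0,0.018]]], "grip_force": 12}}

```text
time_s: 19.03
ee_pos: [530.8, -155.1, 90.6]
ee_rot: [180.0, -0.0, 78.6]
force: [-0.0, 0.3, 3.9]
gripper_width: 26.0
```

>>> {"fn": "jog_arm", "kwargs": {"deltas": [[[0,0,-0.003,0,0.018],[0,0,-0.008,0,0.018],[0,0,-0.015,0,0.018],[0,0,-0.025,0,0.018],[0,0,-0.037,0,0.018],[0,0,-0.05,0,0.018],[0,0,-0.065,0,0.018],[0,0,-0.08,0,0.018],[0,0,-0.1,0,0.018],[0,0,-0.12,0,0.018],[0,0,-0.135,0,0.018],[0,0,-0.145,0,0.018],[0,0,-0.145,0,0.018],[0,0,-0.145,0,0.018],[0,0,-0.145,0,0.018]]]}}

```text
time_s: 20.28
ee_pos: [529.6, -154.8, 234.4]
ee_rot: [-179.9, -0.0, 78.6]
force: [0.2, -0.1, -0.2]
gripper_width: 25.7
```

```bash
python3 - <<'E'
from workcell import env
from h import *
a=env.grab_frame("scene")[:,:,::-1]
A=cv2.resize(a[60:270,150:390],None,fx=3.2,fy=2.8,interpolation=cv2.INTER_CUBIC);cv2.imwrite("pics/p3.png",A)
s=env.state();print(s['ee_pos'],s['force'],s['gripper_width'])
b=env.grab_frame("top")[:,:,::-1]
cv2.imwrite("pics/p3t.png",cv2.resize(b[185:280,205:445],None,fx=3.3,fy=3.3,interpolation=cv2.INTER_CUBIC))
E
```

```text
[ 529.59617568 -154.8127546   234.09493889] [ 0.22109449 -0.00175008 -1.09419565] 25.802281008936
```

View pics/p3.png

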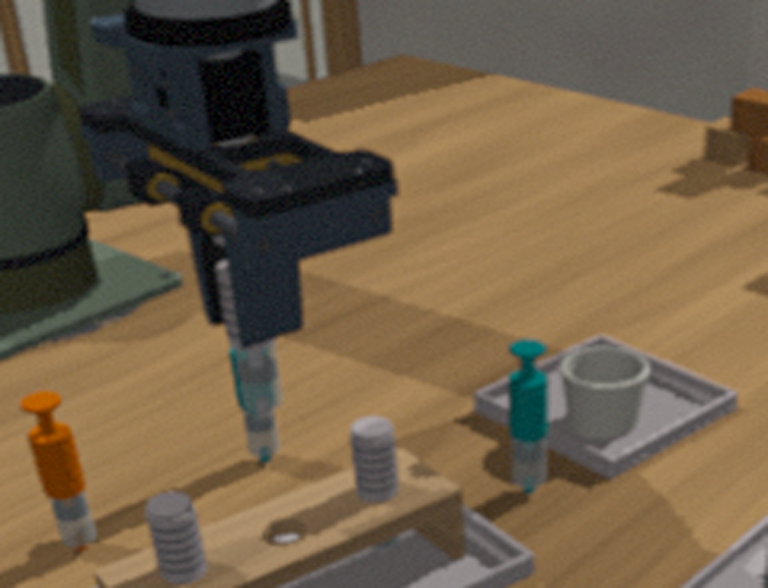

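```bash
python3 - <<'E'
from workcell import env
from h import *
# cup: render predicted rim/base ellipses in both views for candidates
A=np.linspace(0,2*np.pi,60)
for n,c,x0,y0 in(("top",(0,0),205,185),("scene",(0,0),220,165)):
    im=cv2.imread(f"pics/{n}0.png")
    if n=="scene": crop=im[165:235,290:390];x0=290
    else: crop=im[190:270,210:300];x0,y0=210,190
    o=cv2.resize(crop,None,fx=6,fy=6,interpolation=cv2.INTER_CUBIC)
    for (cx,cy),col in(((547.3,130.8),(0,0,255)),((547,135),(0,255,0))):
        p=proj(env,n,np.c_[cx+32*np.cos(A),cy+32*np.sin(A),np.full(60,55+(0))])
        cv2.polylines(o,[((p-[x0,y0]+.5)*6).astype(int)],True,col,1)
    cv2.imwrite(f"pics/cup_{n}.png",o)
E
```

```text
(no output)
```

View pics/cup_top.png

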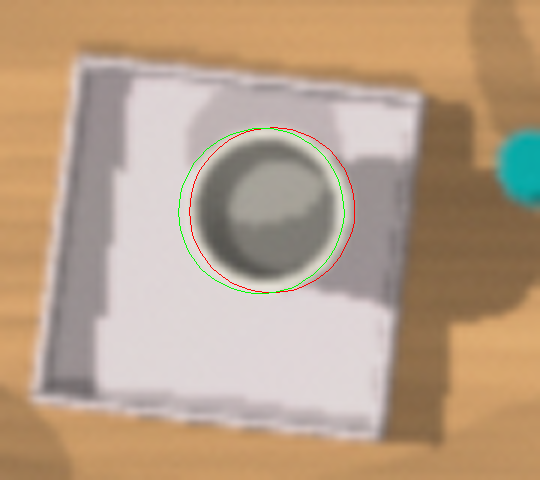

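View pics/cup_scene.png

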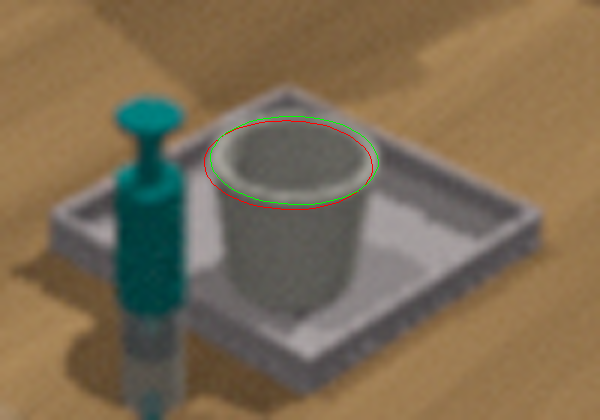

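The middle syringe hangs upright in the jaws with its nozzle at crop (262,458), and its hole in the rack is empty. The overlays put the cup's axis at about (547.5, 134).

```bash
python3 -c "
from h import *
print(delta([530.3,-155.4,0],78.6,[547.5,134,0],78.6))"
```

```text
(array([287.1, -40.3,  -0. ]), -0.0)
```

>>> {"fn": "jog_arm", "kwargs": {"deltas": [[[0.006,-0.001,0,0,0.018],[0.018,-0.003,0,0,0.018],[0.035,-0.005,0,0,0.018],[0.055,-0.008,0,0,0.018],[0.078,-0.011,0,0,0.018],[0.102,-0.014,0,0,0.018],[0.127,-0.018,0,0,0.018],[0.152,-0.021,0,0,0.018],[0.177,-0.025,0,0,0.018],[0.202,-0.028,0,0,0.018],[0.225,-0.032,0,0,0.018],[0.246,-0.035,0,0,0.018],[0.263,-0.037,0,0,0.018],[0.276,-0.039,0,0,0.018],[0.284,-0.04,0,0,0.018],[0.287,-0.04,0,0,0.018],[0.287,-0.04,0,0,0.018],[0.287,-0.04,0,0,0.018],[0.287,-0.04,0,0,0.018]]]}}

```text
time_s: 21.97
ee_pos: [547.7, 133.4, 235.3]
ee_rot: [-180.0, 0.0, 78.6]
force: [-0.4, -0.4, 0.2]
gripper_width: 25.6
```

>>> {"fn": "jog_arm", "kwargs": {"deltas": [[[0,0,0.01,0,0.018],[0,0,0.03,0,0.018],[0,0,0.05,0,0.018],[0,0,0.065,0,0.018],[0,0,0.075,0,0.018],[0,0,0.08,0,0.018],[0,0,0.08,0,0.018],[0,0,0.08,0,0.018],[0,0,0.08,0,0.018]]]}}

```text
time_s: 22.72
ee_pos: [548.5, 134.2, 156.3]
ee_rot: [179.9, -0.1, 78.6]
force: [0.7, -0.2, 0.1]
gripper_width: 25.9
```

```bash
python3 - <<'E'
from workcell import env
from h import *
a=env.grab_frame("scene")[:,:,::-1]
s=env.state();p=s['ee_pos'];print(p,s['force'],s['gripper_width'])
A=cv2.resize(a[90:250,270,None] if 0 else a[90:250,250:420],None,fx=3.6,fy=3.6,interpolation=cv2.INTER_CUBIC);cv2.imwrite("pics/p4.png",A)
print((proj(env,"scene",[p-[0,0,80.6],[p[0],p[1],55]])-[250,90])*3.6)
b=env.grab_frame("top")[:,:,::-1]
cv2.imwrite("pics/p4t.png",cv2.resize(b[185:280,205:325],None,fx=4,fy=4,interpolation=cv2.INTER_CUBIC))
E
```

```text
[548.4833651  134.29041744 156.39105288] [-0.21472244  0.02766242  0.34044788] 26.05063813960466
[[320.85010186 336.83030967]
 [320.00384811 364.96679901]]
```

View pics/p4.png

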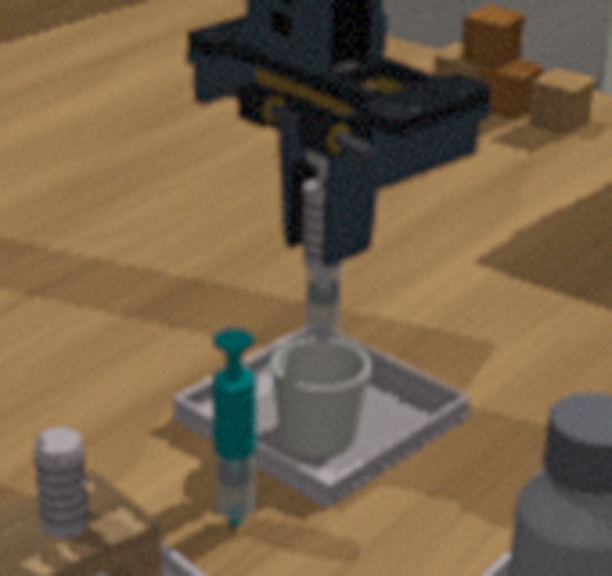

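The nozzle is at crop (322,338), right above the rim's centre at (321,365). I lower into the cup.

>>> {"fn": "jog_arm", "kwargs": {"deltas": [[[0,0,0.006,0,0.018],[0,0,0.014,0,0.018],[0,0,0.022,0,0.018],[0,0,0.03,0,0.018],[0,0,0.038,0,0.018],[0,0,0.046,0,0.018],[0,0,0.052,0,0.018],[0,0,0.056,0,0.018],[0,0,0.056,0,0.018],[0,0,0.056,0,0.018]]]}}

```text
time_s: 23.65
ee_pos: [547.8, 134.2, 99.2]
ee_rot: [-180.0, -0.0, 78.6]
force: [-0.7, 0.3, -1.4]
gripper_width: 25.3
```

>>> {"fn": "jog_arm", "kwargs": {"deltas": [[[0,0,0.001,0,0.018],[0,0,0.002,0,0.018],[0,0,0.003,0,0.018],[0,0,0.004,0,0.018],[0,0,0.004,0,0.018]]]}}

```text
time_s: 24.07
ee_pos: [547.7, 134.2, 95.3]
ee_rot: [-180.0, -0.0, 78.6]
force: [0.2, 0.8, -0.7]
gripper_width: 25.4
```

>>> {"fn": "jog_arm", "kwargs": {"deltas": [[[0,0,0.001,0,0.018],[0,0,0.002,0,0.018],[0,0,0.003,0,0.018],[0,0,0.003,0,0.018]]]}}

```text
time_s: 24.4
ee_pos: [547.6, 134.2, 92.1]
ee_rot: [-180.0, 0.0, 78.6]
force: [0.7, 0.5, 0.1]
gripper_width: 25.8
```

Tip at about z 11.5. On down in 1 mm steps until contact.

>>> {"fn": "jog_arm", "kwargs": {"deltas": [[[0,0,0.0005,0,0.018],[0,0,0.001,0,0.018],[0,0,0.0015,0,0.018],[0,0,0.0015,0,0.018]]]}}

```text
time_s: 24.73
ee_pos: [547.7, 134.2, 90.7]
ee_rot: [-180.0, -0.0, 78.6]
force: [0.7, -0.3, 0.9]
gripper_width: 25.6
```

>>> {"fn": "jog_arm", "kwargs": {"deltas": [[[0,0,0.0005,0,0.018],[0,0,0.001,0,0.018],[0,0,0.001,0,0.018]]]}}

```text
time_s: 24.98
ee_pos: [547.7, 134.2, 89.8]
ee_rot: [-180.0, -0.0, 78.6]
force: [0.5, -0.6, -0.9]
gripper_width: 25.6
```

>>> {"fn": "jog_arm", "kwargs": {"deltas": [[[0,0,0.0005,0,0.018],[0,0,0.001,0,0.018],[0,0,0.001,0,0.018]]]}}

```text
time_s: 25.23
ee_pos: [547.9, 134.3, 89.6]
ee_rot: [180.0, -0.0, 78.6]
force: [-1.3, -0.3, 5.2]
gripper_width: 25.5
```

>>> {"fn": "jog_arm", "kwargs": {"deltas": [[[0,0,-0.0006,0,0.018],[0,0,-0.0006,0,0.018],[0,0,-0.0006,0,0.026],[0,0,-0.0006,0,0.0275],[0,0,-0.0006,0,0.029],[0,0,-0.0006,0,0.031],[0,0,-0.0006,0,0.033],[0,0,-0.0006,0,0.035],[0,0,-0.0006,0,0.037],[0,0,-0.0006,0,0.039],[0,0,-0.0006,0,0.041],[0,0,-0.0006,0,0.043],[0,0,-0.0006,0,0.045],[0,0,-0.0006,0,0.045]]]}}

```text
time_s: 26.4
ee_pos: [547.8, 134.2, 89.5]
ee_rot: [180.0, -0.0, 78.6]
force: [-0.2, -0.4, 0.3]
gripper_width: 44.9
```

```bash
python3 - <<'E'
from workcell import env
from h import *
a=env.grab_frame("scene")[:,:,::-1]
s=env.state();p=s['ee_pos'];print(p,s['force'],s['gripper_width'])
cv2.imwrite("pics/p5.png",cv2.resize(a[90:250,250:420],None,fx=3.6,fy=3.6,interpolation=cv2.INTER_CUBIC))
E
```

```text
[547.78992419 134.19058263  89.47065863] [-0.64972908 -0.21152888 -0.02222364] 44.64305403292178
```

View pics/p5.png

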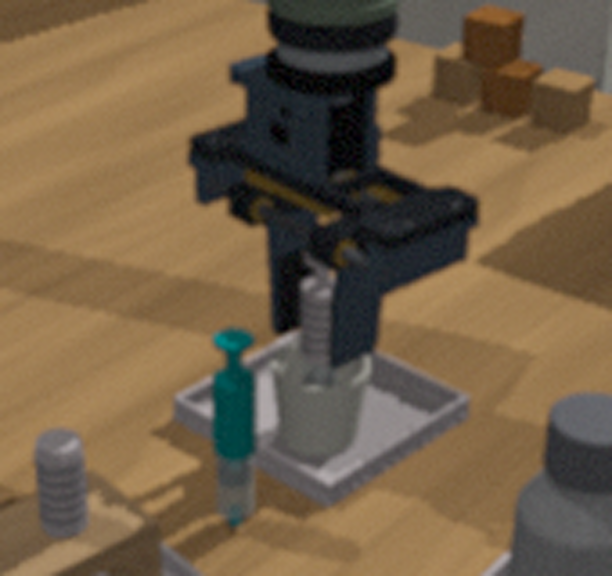

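The syringe, with its sleeve at crop (316,310), stands upright in the cup and clear of the jaws. I open wider and withdraw upward.

>>> {"fn": "jog_arm", "kwargs": {"deltas": [[[0,0,0,0,0.055],[0,0,0,0,0.065],[0,0,0,0,0.075],[0,0,0,0,0.085],[0,0,0,0,0.085],[0,0,0,0,0.085],[0,0,-0.005,0,0.085],[0,0,-0.015,0,0.085],[0,0,-0.03,0,0.085],[0,0,-0.05,0,0.085],[0,0,-0.075,0,0.085],[0,0,-0.1,0,0.085],[0,0,-0.13,0,0.085],[0,0,-0.15,0,0.085],[0,0,-0.15,0,0.085],[0,0,-0.15,0,0.085]]]}}

```text
time_s: 27.78
ee_pos: [548.3, 134.3, 241.5]
ee_rot: [179.8, -0.1, 78.6]
force: [0.4, -0.5, 0.2]
gripper_width: 84.8
```

>>> {"fn": "jog_arm", "kwargs": {"deltas": [[[0.02,0.02,0,0,0.085],[0.06,0.05,0,0,0.085],[0.1,0.1,0,0,0.085],[0.14,0.14,0,0,0.085],[0.17,0.14,0,0,0.085],[0.18,0.14,0,0,0.085],[0.18,0.14,0,0,0.085],[0.18,0.14,0,0,0.085],[0.18,0.14,0,0,0.085]]]}}

```text
time_s: 28.53
ee_pos: [719.7, 282.6, 237.7]
ee_rot: [-179.8, 0.1, 78.7]
force: [-0.2, 0.0, 0.3]
gripper_width: 84.9
```

```bash
python3 - <<'E'
from workcell import env
from h import *
s=env.state();p=s['ee_pos'];print(s['time_s'],p,s['force'],s['gripper_width'])
a=env.grab_frame("scene")[:,:,::-1]
cv2.imwrite("pics/p6.png",cv2.resize(a[130:330,150:410],None,fx=3,fy=2.9,interpolation=cv2.INTER_CUBIC))
b=env.grab_frame("top")[:,:,::-1]
cv2.imwrite("pics/p6t.png",cv2.resize(b[185:280,205:445],None,fx=3.3,fy=3.3,interpolation=cv2.INTER_CUBIC))
E
```

```text
28.5333 [719.70162955 282.56909142 237.6565469 ] [-0.20552009  0.00817434  0.29330384] 84.88737512185186
```

View pics/p6.png

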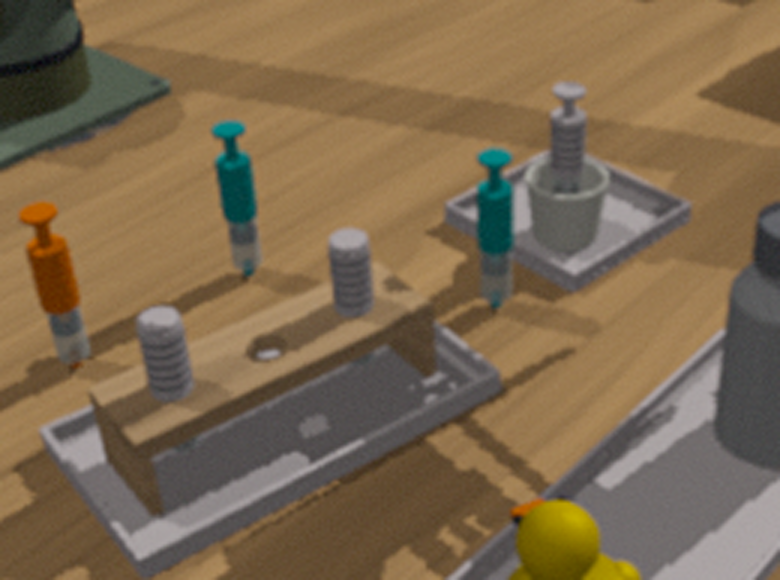

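View pics/p6t.png

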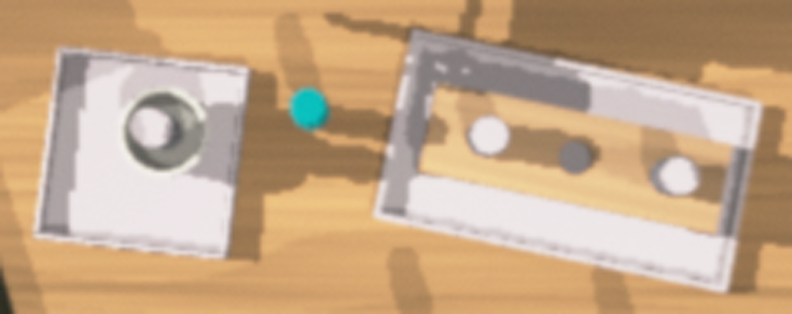

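The syringe stands upright in the cup: its disc is at (567,90) in the scene crop and (152,128) in the top crop. The other two are upright in the rack with their discs flush, at scene crop (350,238) and (162,318). The cup is upright and the bystanders have not moved.

```bash
python3 -c "
from workcell import env
print(env.job_done())"
```

```text
the job is handed in; nothing more can be done
None
```

I tried all three plungers and handed the job in at about 28.6 s; the interface reports no verdict.

- **Sound syringes:** The two end plungers slid at a steady 2.4–4.4 N and about 1.5–2.5 N. I eased each onto its hard stop at no more than 9.2 N as read between moves. Both syringes are still in the rack.
- **Blocked syringe:** The middle plunger rose from 2.5 to 8.2 N within about 7.5 mm, so I stopped there. I lifted that syringe by its sleeve, lowered it until the nozzle touched the cup floor (5 N), backed off 0.6 mm and opened the jaws slowly.

**Last checks:** The final pictures show both end discs flush with the syringes upright, and the blocked syringe standing in the upright cup with its plunger sprung back out. The duck and the bottle looked undisturbed; the monitor was outside the final crops, but the arm read no contact near it. The arm is clear of everything.

**Disagreement:** The two cameras differed by about 5 mm on the rack's place and by about 5–6 mm on the cup's. I used compromise positions, and the presses, grasp and placing all worked with them. No check failed.

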